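Roll the pencil tube onto the cork strip

TASK

The round wooden pencil tube lies loose on the desk. Roll it across the desk by pushing on its top with a fingertip until it comes to rest lying along the middle of the cork strip. Only roll it, never pinch or lift it, and leave everything else on the desk where it is.

Things in the scene. Friction and masses are not known exactly. Their poses are not given: they have to be found in the camera images.
- tube: Light-wood solid cylinder on its side, thin dark ring near each end: diameter 64 mm, length 130 mm, 175 to 350 g. Origin at its centre, 32 mm above the desk; x is the cylinder axis, level; y and z turn as it rolls (z up at start). About parallel to the strip, 125 to 190 mm to either side of it. Rolled without slip its top moves twice as far as its centre; from 0.1 m/s it coasts about 12 mm.
- strip: Fixed strip of cork let into the desk top, flush with it (it does not hinder rolling): 170 mm long along its x axis, 50 mm wide along its y axis, with a 4 mm dark wood edging all round. Origin at the centre of its upper face, at desk height. The tube has to end parallel to x with its centre over the strip's.
- bishop: Bystander: cream porcelain chess bishop, 34 mm wide, 77 mm tall, standing near the strip or the tube. Origin at the centre of its foot.
- ashtray: Bystander: clear glass ashtray, round, 110 mm wide, 30 mm tall. Origin at the centre of its underside.
- clip: Bystander: steel bulldog clip lying flat, 50 mm by 55 mm, 22 mm tall. Origin on the desk under its jaws.
- piecebox: Bystander: dark wooden piece box with sliding lid, 90 mm (x) by 170 mm (y), 63 mm tall. Origin at the centre of its underside.
- pawn: Bystander: small black plastic pawn, 20 mm wide, 32 mm tall. Origin at the centre of its foot.
- rook: Bystander: small black plastic rook, 24 mm wide, 37 mm tall. Origin at the centre of its foot.
- pegboard: Bystander: black plastic travel chess pegboard, 210 mm square, 46 mm tall with its pieces, well off to the robot's right. Origin at the centre of its underside.
Things that resemble listed ones, but are neither listed nor needed, are in the scene too. Leave any green, purple or turquoise look-alike of the tube alone.

How it is judged (in metres and radians):
On the way:
1. the tube has rolled over about half a turn, so that its first top faces down (rolled, not dragged along) (angle between tube's own z axis and vertical above 2.5 rad), for 0.02 s.
At the end, for the whole second after the job is handed in: the tube lies still on the desk along the cork strip: its centre within 15 mm of the strip's lengthwise middle line and within 35 mm of its middle lengthwise, its axis within 0.2 rad of the strip's (y of tube in the frame of strip between -0.015 and 0.015 m and x of tube in the frame of strip between -0.035 and 0.035 m and angle between the x axis of tube and the x axis of strip, either way round below 0.2 rad and height (world z) of tube between 0.029 and 0.035 m and linear speed of tube below 0.01 m/s); the robot touches nothing.
It fails at once if the tube is lifted off the desk or stood up (height (world z) of tube above 0.04 m or angle between tube's own x axis and vertical below 1.37 rad or angle between tube's own x axis and vertical above 1.77 rad).
It fails at once if the tube is pushed with the fingers well below its top (fingertips reaching lower than about 43 mm above the desk while they touch it) (contact force between the fingers and tube above 0.3 N and height (world z) of the grasp point below 0.062 m).
It fails at once if another thing on the desk is moved by more than 15 mm (distance of any of bishop, ashtray, clip, piecebox, pawn, rook, pegboard from where it was at the start of the episode above 0.015 m).
It fails at once if the bishop, pawn or rook is tipped over (angle between any of bishop, pawn, rook's own z axis and vertical above 0.4 rad).
It also fails if it takes over 67 s, if anything falls off the work surface, if the arm or the gripper's body presses on something with over 40 N, if the wrist force passes 120 N, or if a joint passes its speed limit or range.

ROBOT

A 6-joint arm with a two-finger parallel gripper is mounted at the origin on the work surface. World frame = base frame: x ahead of the robot, y to its left, z up, the work surface at z = 0. Lengths are in m, angles in degrees, forces in N, time in s.
With the tool pointing down it reaches from about 0.4 to 0.825 m from the base axis. Payload 7 kg.
Tool frame: the origin (TCP) lies on the front face of the gripper's body, between the roots of the fingers; the fingertips stand 66 mm ahead of it and the grasp point (between the pads) lies 47 mm ahead of it; z points along the fingers, y is the line along which they close (so a half turn about z gives the same grasp; the last joint's range is limited). The gripper opens to 88 mm and grips with 3 to 60 N. Pads are 19 mm wide; open, the fingers measure 130 mm over their backs; the gripper's body (78 mm by 193 mm) begins 47 mm behind the grasp point.
Start: joints at [-50.988, 20.546, 0.682, 0, -70.136, -16.507], TCP at [0.258, -0.624, 0.292] pointing down, gripper open.
Joint ranges: [-176.03, 176.03], [-82.01, 121.73], [-58.28, 71.71], [-173.87, 95.51], [-174.79, -0.11], [-173.66, 173.66]. Speed limits (degrees/s): [136.94, 136.94, 172.46, 180, 180, 180].

INTERFACE

Orientations are given as [roll, pitch, yaw] about the fixed x, y, z axes, in that order (R = Rz(yaw) Ry(pitch) Rx(roll)).
In Python, from plant import ctrl gives the robot as it stands.
- The arm moves only by the tool send_rows, never from a script. Its argument "deltas" is a list of rows, each a list of 2 entries, a list of its own where there are three numbers: the shift along the tool's x, y, z each as a share of 800 mm, from -1 to 1, then the turn about the tool's z as a share of 90 degrees, from -1 to 1. A call has exactly 5 rows; each row is the pose to reach, as a shift and turn from the pose commanded when the call began, along the tool's axes at that moment; what a row does not reach only later rows make up. A row lasts 1/12 s, in which the tool goes at most 41.7 mm and 7.16 degrees, less where a joint would pass 70% of its speed; a pose out of reach is approached as far as the arm can. A call with a number of a shift or a turn outside -1 to 1 is refused whole. A call with a gripper value outside its range is refused whole. "gripper" is the opening, from 0 (shut) to 1 (fully open), set as the call begins (left out, the last holds). The fingers move at their own pace and stop on an object; the grip force is fixed at half the most. Time passes only in rows, so rows that repeat a pose let the fingers close, or fill a call up. It gives the time, the measured TCP pose, the force, the opening and the grip force at its end, in the units of the state.
- ctrl.get_obs(): the state, without advancing time (a new reading comes with each control period).
- ctrl.snapshot(name): name is "side" or "top" or "wrist"; returns a dict with "color" (420x560x3 uint8, red, green, blue), "vertical_fov" (degrees; the focal length in pixels is half the picture's height over the tangent of half this angle, whatever the lens; pixels are square), "cx", "cy" (the principal point, pixels), "rvec" (rotation vector, rad) and "tvec" (3), from world to camera coordinates, as OpenCV has them. Camera axes: x right, y down, z forward; pixel columns grow to the right and rows downward; lengths in m; the calibration is good to about 2 mm. A picture is of the moment at which its call begins. There is no depth.
- ctrl.close_job(): hands the job in; it is judged then, once.
Trained networks look in a picture, given as the dict that the camera call returned (one of the last four; its "shot" number tells which), for a name from the list of things; names that differ only in an ending like _2 or _b are one class to them, and where a whole thing is asked for, a point or a joint stands for the part that bears it (a point fixed in the world has none). Each returns a list of dicts, best first, with "conf" (0 to 1); they miss things now and then, are a little off and sometimes report something else, mostly with a low value. They report only what shows in the picture. A call takes as long as a camera call. They do not tell look-alikes from the thing itself.
- ctrl.boxes_of(picture, thing): "xy" ([column, row] as shares, 0 to 1, of the picture: columns of its width, rows of its height, amid what is visible of it).
- ctrl.cut_out(picture, thing): "pixels" (420x560 bool, what is visible of it) and "xy" ([column, row] as shares, 0 to 1, of the picture: columns of its width, rows of its height, amid what is visible of it).
The state is a dict: "clock": time; "joint_pos": joint angles; "qvel": joint speeds; "tau": joint torques, N m; "tool_pos": TCP position; "orientation": TCP orientation; "force": force on the tool from outside, world axes, zero at the start; "moment": the same for the moment, N m; "opening": finger opening in m; "gripper_force": force on a finger pad.
Only numpy, scipy, OpenCV 4.12 (cv2) and the standard library are available. Lean on these libraries where they do the work, as an engineer would, in place of code of your own. Each camera call takes 0.05 s, during which the arm holds its last target. There are 200 camera calls.

## Working session

There is one attempt and no reset: what is moved stays moved. The work goes in short steps, Python scripts to look and compute and a tool call to move; the robot and the scene stay as the last step left them, time stands still between calls to the robot, and variables do not carry over. Pictures are saved under pics/ and viewed, at most 10 in all, crops included, and the job is handed in when it is done.

Besides the shell and the picture viewer there is one more tool, called as name(argument=value, ...) on one line, values as JSON. send_rows: Moves the arm, as the interface text tells. Shift numbers are shares of 800 mm and turn numbers shares of 90 degrees, none past 1 either way. Its arguments: {"type":"object","properties":{"deltas":{"type":"array","items":{"type":"array"}},"gripper":{"type":"number"}},"required":["deltas"]}

```bash
mkdir -p pics
cat > h.py <<'E'
import numpy as np, cv2
from plant import ctrl
def cam(p):
    H,W=p["color"].shape[:2]; f=H/2/np.tan(np.radians(p["vertical_fov"])/2)
    K=np.array([[f,0,p["cx"]],[0,f,p["cy"]],[0,0,1]]); R=cv2.Rodrigues(np.array(p["rvec"],float))[0]
    return K,R,np.array(p["tvec"],float).reshape(3)
def ray(p,uv,z):
    K,R,t=cam(p); uv=np.atleast_2d(uv).astype(float)
    d=np.linalg.solve(K,np.c_[uv,np.ones(len(uv))].T).T@R; c=-R.T@t
    return c+d*((z-c[2])/d[:,2])[:,None]
def proj(p,X):
    K,R,t=cam(p); return cv2.projectPoints(np.atleast_2d(X).astype(float),R,t,K,None)[0].reshape(-1,2)
def shot(n,f):
    p=ctrl.snapshot(n); cv2.imwrite(f"pics/{f}.png",p["color"][:,:,::-1]); return p
E
python3 - <<'E'
from h import *
o=ctrl.get_obs(); print(o)
zs=dict(tube=.032,strip=0,bishop=.035,ashtray=.015,clip=.01,piecebox=.05,pawn=.016,rook=.018,pegboard=.02)
ims=[]
for n in("top","side"):
    p=shot(n,n+"0"); print(n,[x.round(3) for x in cam(p)][2])
    for k,z in zs.items():
        for d in ctrl.cut_out(p,k)[:4]:
            uv=np.array(d["xy"])*[560,420]; m=d["pixels"].astype(np.uint8)
            c,s,a=cv2.minAreaRect(cv2.findNonZero(m)); b=cv2.boxPoints((c,s,a))
            print(n,k,round(d["conf"],2),uv.round(),ray(p,uv,z)[0].round(3), ray(p,b,z)[:,:2].round(3).tolist() if k in("tube","strip") else "", p["color"][d["pixels"]].mean(0).round() if k=="tube" else "")
E
```

```text
{'clock': 0.0, 'joint_pos': array([-5.09882886e+01,  2.05917645e+01,  6.34231036e-01, -2.07040281e-02,
       -7.01371253e+01, -1.65080181e+01]), 'qvel': array([-0.04206862, -0.06887134,  0.10616933,  0.05096678,  0.06667985,
       -0.12431154]), 'tau': array([-5.29430527e-04, -5.82710767e+01,  2.93052489e+01,  6.99719936e+00,
        6.86201442e-03, -1.89696289e-04]), 'tool_pos': array([ 0.25820157, -0.62324677,  0.29122053]), 'orientation': array([ 1.79903712e+02, -8.23906900e-03, -1.57503350e+02]), 'force': array([-0.71613787, -0.02391579, -0.55265061]), 'moment': array([ 0.00035908, -0.03026497,  0.02106649]), 'gripper_force': 0.0, 'opening': 0.08756807342417937}
top [-0.108  0.559  1.391]
top tube 0.95 [200. 198.] [0.591 0.096 0.032] [[0.54, 0.149], [0.669, 0.119], [0.654, 0.055], [0.524, 0.085]] [200. 148.  89.]
top tube 0.79 [157. 285.] [0.362 0.203 0.032] [[0.342, 0.265], [0.407, 0.254], [0.38, 0.116], [0.316, 0.128]] [128.  64. 128.]
top tube 0.68 [319. 153.] [ 0.713 -0.218  0.032] [[0.725, -0.14], [0.78, -0.174], [0.709, -0.287], [0.655, -0.253]] [ 81. 150.  63.]
top tube 
[... 961 characters left out ...]
[ 50. 178. 161.]
side tube 0.77 [363. 340.] [0.366 0.194 0.032] [[0.408, 0.261], [0.376, 0.099], [0.305, 0.112], [0.345, 0.27]] [126.  62. 142.]
side tube 0.74 [258. 289.] [0.589 0.099 0.032] [[0.67, 0.121], [0.666, 0.043], [0.52, 0.079], [0.531, 0.153]] [212. 170. 111.]
side strip 0.83 [283. 248.] [ 0.553 -0.044 -0.   ] [[0.648, -0.04], [0.645, -0.092], [0.473, -0.047], [0.481, 0.003]] 
side bishop 0.57 [211. 327.] [0.668 0.201 0.035]  
side ashtray 0.65 [314. 205.] [ 0.49  -0.18   0.015]  
side clip 0.64 [217. 253.] [ 0.706 -0.002  0.01 ]  
side piecebox 0.79 [155. 309.] [0.787 0.182 0.05 ]  
side rook 0.75 [292. 343.] [0.505 0.207 0.018]  
side pegboard 0.6 [214. 255.] [0.708 0.009 0.02 ]
```

```bash
ls pics
```

```text
side0.png
top0.png
```

View pics/top0.png

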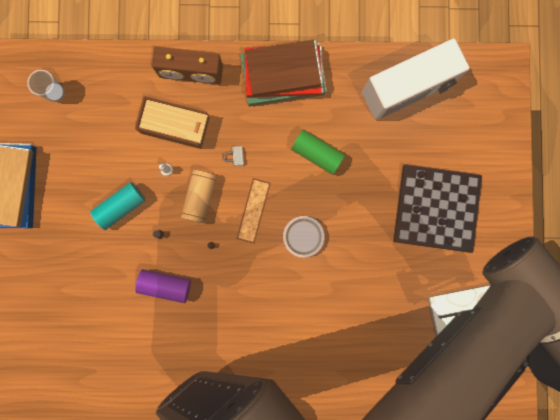

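View pics/side0.png

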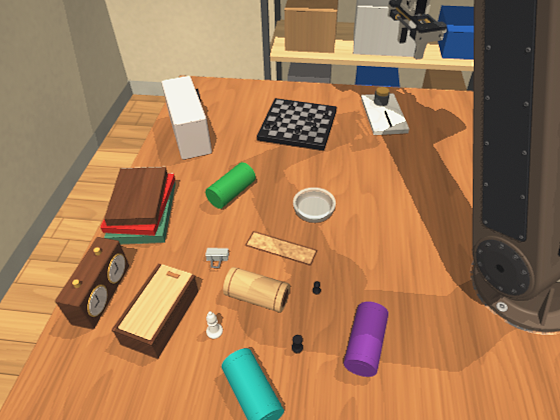

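The top view shows the tube at about (200,198) px and the strip at (254,212). The green, purple and turquoise look-alikes lie well away from the rolling path. Both cameras agree: tube ≈ (0.595, 0.100), strip ≈ (0.562, -0.044) at -14.6°. That makes the roll about 143 mm. I'll move above the tube with the gripper shut.

send_rows(deltas=[[[-0.037,0.034,0],0],[[-0.074,0.068,0],0],[[-0.11,0.101,0],0],[[-0.147,0.135,0],0],[[-0.184,0.1685,0],0]], gripper=0)

```text
clock: 1.42
tool_pos: [0.343, -0.4411, 0.2922]
orientation: [-180.0, 0.0, -157.5]
force: [1.2, 0.1, -0.7]
opening: 0.0596
gripper_force: 0.0
```

send_rows(deltas=[[[-0.037,0.034,0],0],[[-0.074,0.068,0],0],[[-0.11,0.101,0],0],[[-0.147,0.135,0],0],[[-0.184,0.1685,0],0]])

```text
clock: 1.83
tool_pos: [0.4275, -0.26, 0.2926]
orientation: [-180.0, 0.0, -157.5]
force: [0.8, -0.1, 0.4]
opening: 0.0262
gripper_force: 0.0
```

send_rows(deltas=[[[-0.037,0.034,0],0],[[-0.074,0.068,0],0],[[-0.11,0.101,0],0],[[-0.147,0.135,0],0],[[-0.184,0.1685,0],0]])

```text
clock: 2.25
tool_pos: [0.5119, -0.0789, 0.2927]
orientation: [-180.0, 0.1, -157.5]
force: [0.8, -0.7, -0.4]
opening: 0.0003
gripper_force: 0.0
```

send_rows(deltas=[[[-0.037,0.034,0],0.04],[[-0.074,0.068,0],0.08],[[-0.11,0.101,0],0.12],[[-0.147,0.135,0],0.16],[[-0.184,0.1685,0],0.206]])

```text
clock: 2.67
tool_pos: [0.5964, 0.102, 0.2925]
orientation: [180.0, 0.0, -176.2]
force: [0.7, -0.9, 1.3]
opening: 0.0005
gripper_force: 0.0
```

send_rows(deltas=[[[0,0,0],0.05],[[0,0,0],0.1],[[0,0,0],0.15],[[0,0,0],0.206],[[0,0,0],0.206]])

```text
clock: 3.08
tool_pos: [0.5959, 0.1001, 0.2921]
orientation: [-180.0, -0.0, 165.2]
force: [0.6, 0.8, 1.2]
opening: 0.0005
gripper_force: 0.0
```

```bash
cat > m.py <<'E'
from h import *
import sys
# tube pose in the strip frame; fallback to several cameras
C=np.array([.562,-.044]); a=np.radians(-14.6); X=np.array([np.cos(a),np.sin(a)]); N=np.array([-X[1],X[0]])
tcp=ctrl.get_obs()["tool_pos"]
for n in sys.argv[2:]:
    p=shot(n,sys.argv[1]+n)
    for k,z in(("tube",.032),("strip",0)):
        for d in ctrl.cut_out(p,k):
            m=d["pixels"]; rgb=p["color"][m].mean(0)
            if k=="tube" and not(rgb[0]>rgb[1]+15 and rgb[1]>rgb[2]+15): continue
            w=ray(p,np.argwhere(m)[:,::-1],z)[:,:2].astype(np.float32)
            c,s,_=r=cv2.minAreaRect(w); b=cv2.boxPoints(r); e=[b[1]-b[0],b[2]-b[1]]; e=max(e,key=np.linalg.norm)
            g=np.degrees(np.arctan(e[1]/e[0])); q=np.array(c)-C
            print(n,k,round(d["conf"],2),"c",np.round(c,3),"mean",w.mean(0).round(3),"size",np.round(s,3),"ang",g.round(1),"strip x,y",(q@X).round(4),(q@N).round(4))
q=tcp[:2]-C; print("tcp",tcp.round(4),"strip x,y",(q@X).round(4),(q@N).round(4), "t",ctrl.get_obs()["clock"],"F",ctrl.get_obs()["force"].round(1))
E
python3 m.py a wrist side
```

```text
wrist strip 0.6 c [ 0.561 -0.045] mean [ 0.556 -0.043] size [0.053 0.171] ang -14.7 strip x,y -0.0013 -0.0009
side tube 0.66 c [0.597 0.099] mean [0.595 0.1  ] size [0.074 0.148] ang -13.7 strip x,y -0.0022 0.1468
side strip 0.91 c [ 0.561 -0.044] mean [ 0.558 -0.042] size [0.054 0.17 ] ang -15.2 strip x,y -0.0014 -0.0005
tcp [0.5959 0.1001 0.2921] strip x,y -0.0035 0.148 t 3.3833 F [ 0.3  0.4 -0.4]
```

View pics/awrist.png

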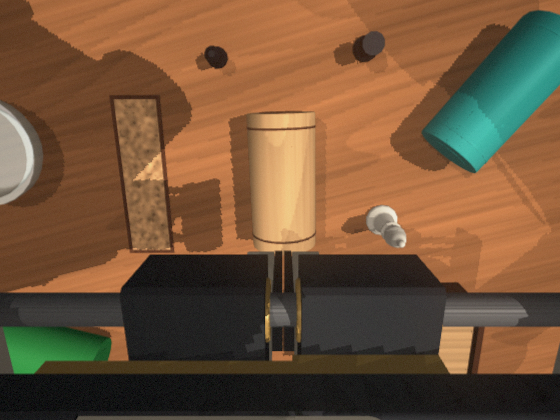

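Wrist view: the tube spans columns 248–316, so its centre is at about 282. The shut fingers are at about column 283, so they line up with it. The strip shows at (142,175). Next I descend slightly behind the crown and feel for contact.

send_rows(deltas=[[[0,0.002,0.045],0],[[0,0.004,0.09],0],[[0,0.006,0.135],0],[[0,0.006,0.175],0],[[0,0.006,0.188],0]])

```text
clock: 3.8
tool_pos: [0.5947, 0.1036, 0.137]
orientation: [-179.8, -0.3, 165.4]
force: [-0.6, -0.4, -1.1]
opening: 0.0001
gripper_force: 0.0
```

send_rows(deltas=[[[0,0,0.005],0],[[0,0,0.009],0],[[0,0,0.011],0],[[0,0,0.012],0],[[0,0,0.013],0]])

```text
clock: 4.22
tool_pos: [0.5979, 0.1049, 0.133]
orientation: [179.9, 0.1, 165.4]
force: [-0.9, 0.6, -0.9]
opening: 0.0004
gripper_force: 0.0
```

send_rows(deltas=[[[0,0,0.001],0],[[0,0,0.002],0],[[0,0,0.002],0],[[0,0,0.002],0],[[0,0,0.002],0]])

```text
clock: 4.63
tool_pos: [0.5972, 0.1046, 0.1299]
orientation: [180.0, 0.0, 165.4]
force: [0.2, 0.3, 0.7]
opening: 0.0003
gripper_force: 0.3
```

send_rows(deltas=[[[0,0,0.001],0],[[0,0,0.0015],0],[[0,0,0.0015],0],[[0,0,0.0015],0],[[0,0,0.0015],0]])

```text
clock: 5.05
tool_pos: [0.5973, 0.1048, 0.1297]
orientation: [180.0, 0.0, 165.5]
force: [-4.0, 0.7, 8.6]
opening: 0.0004
gripper_force: 4.4
```

send_rows(deltas=[[[0,-0.008,0],0],[[0,-0.023,0],0],[[0,-0.038,0],0],[[0,-0.053,0],0],[[0,-0.068,-0.02],0]])

```text
clock: 5.47
tool_pos: [0.5816, 0.0507, 0.142]
orientation: [-179.9, -0.2, 165.4]
force: [-0.7, -0.3, 0.3]
opening: 0.0002
gripper_force: 0.0
```

send_rows(deltas=[[[0,0,-0.02],0],[[0,0.01,-0.03],0],[[0,0.02,-0.03],0],[[0,0.02,-0.03],0],[[0,0.02,-0.03],0]])

```text
clock: 5.88
tool_pos: [0.5871, 0.068, 0.1675]
orientation: [-180.0, -0.1, 165.5]
force: [-0.1, -0.7, -1.1]
opening: 0.0007
gripper_force: 0.0
```

```bash
python3 m.py b wrist side top
```

```text
wrist tube 0.76 c [0.561 0.058] mean [0.559 0.059] size [0.065 0.087] ang -13.5 strip x,y -0.0263 0.0985
wrist strip 0.61 c [ 0.551 -0.042] mean [ 0.538 -0.04 ] size [0.051 0.151] ang -14.7 strip x,y -0.0113 -0.001
side tube 0.9 c [0.58 0.05] mean [0.563 0.059] size [0.077 0.135] ang -13.0 strip x,y -0.0062 0.096
side strip 0.65 c [ 0.526 -0.019] mean [ 0.517 -0.022] size [0.103 0.045] ang 4.5 strip x,y -0.0409 0.0152
side strip 0.22 c [0.467 0.06 ] mean [0.467 0.061] size [0.013 0.029] ang -85.6 strip x,y -0.1185 0.0769
top tube 0.85 c [0.585 0.048] mean [0.565 0.052] size [0.065 0.136] ang -15.3 strip x,y -0.0014 0.0952
top strip 0.69 c [ 0.563 -0.042] mean [ 0.562 -0.042] size [0.054 0.172] ang -14.7 strip x,y 0.0007 0.0021
tcp [0.5871 0.068  0.1675] strip x,y -0.0039 0.1148 t 6.3333 F [ 0.4  0.4 -0.8]
```

View pics/bside.png

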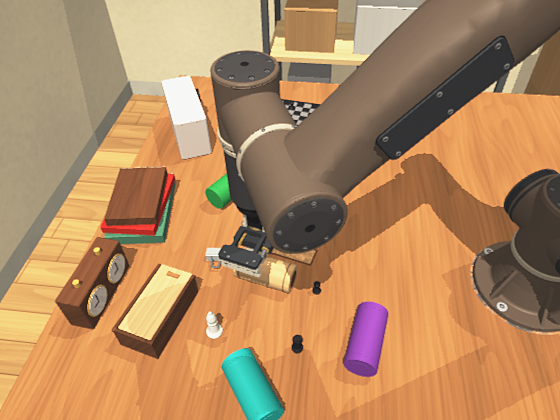

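The side view shows the tube at about (265,270) px, now partly behind the gripper. It moved about 49 mm, with its axis still parallel to the strip. Repeating the stroke.

send_rows(deltas=[[[0,-0.008,0.01],0],[[0,-0.015,0.03],0],[[0,-0.015,0.046],0],[[0,-0.015,0.049],0],[[0,-0.015,0.05],0]])

```text
clock: 6.75
tool_pos: [0.5841, 0.0554, 0.1293]
orientation: [-180.0, -0.0, 165.4]
force: [-8.0, 3.3, 18.2]
opening: 0.0007
gripper_force: 9.4
```

send_rows(deltas=[[[0,-0.008,0],0],[[0,-0.023,0],0],[[0,-0.038,0],0],[[0,-0.053,0],0],[[0,-0.068,-0.02],0]])

```text
clock: 7.17
tool_pos: [0.5689, 0.002, 0.1421]
orientation: [-179.9, -0.2, 165.4]
force: [0.1, -0.1, -0.6]
opening: 0.0007
gripper_force: 0.0
```

send_rows(deltas=[[[0,0,-0.02],0],[[0,0.01,-0.03],0],[[0,0.02,-0.03],0],[[0,0.02,-0.03],0],[[0,0.02,-0.03],0]])

```text
clock: 7.58
tool_pos: [0.5745, 0.0193, 0.1675]
orientation: [-180.0, -0.1, 165.5]
force: [0.2, -0.2, 0.8]
opening: 0.0002
gripper_force: 0.0
```

```bash
python3 m.py c wrist top; sleep 0; python3 m.py c2 wrist
```

```text
wrist tube 0.85 c [ 0.578 -0.002] mean [0.546 0.005] size [0.066 0.148] ang -13.2 strip x,y 0.0051 0.0449
wrist strip 0.73 c [ 0.535 -0.038] mean [ 0.525 -0.043] size [0.05  0.118] ang -14.7 strip x,y -0.0275 -0.0007
top tube 0.78 c [ 0.572 -0.003] mean [ 0.553 -0.003] size [0.065 0.136] ang -14.8 strip x,y -0.0009 0.0421
top tube 0.61 c [0.705 0.001] mean [ 0.705 -0.001] size [0.051 0.029] ang 0.6 strip x,y 0.1268 0.0792
top strip 0.76 c [ 0.562 -0.043] mean [ 0.553 -0.044] size [0.049 0.17 ] ang -14.9 strip x,y -0.0005 0.0008
tcp [0.5745 0.0193 0.1675] strip x,y -0.0039 0.0644 t 7.8833 F [-0.2  0.1 -0.4]
wrist tube 0.7 c [ 0.551 -0.002] mean [ 0.545 -0.001] size [0.066 0.095] ang -13.3 strip x,y -0.0215 0.0375
wrist strip 0.8 c [ 0.535 -0.038] mean [ 0.522 -0.043] size [0.051 0.119] ang -14.5 strip x,y -0.0275 -0.0008
tcp [0.5745 0.0186 0.168 ] strip x,y -0.0036 0.0637 t 8.0333 F [-0.2  0.4 -0.2]
```

```bash
for i in 1 2 3; do python3 m.py d$i wrist; done
```

```text
wrist tube 0.77 c [ 0.56  -0.005] mean [ 0.545 -0.001] size [0.065 0.116] ang -14.1 strip x,y -0.0113 0.0369
wrist strip 0.87 c [ 0.536 -0.038] mean [ 0.521 -0.043] size [0.05  0.119] ang -14.6 strip x,y -0.0269 -0.0006
wrist strip 0.17 c [ 0.51  -0.158] mean [ 0.505 -0.159] size [0.036 0.109] ang -26.8 strip x,y -0.0211 -0.1234
tcp [0.5747 0.0186 0.1684] strip x,y -0.0035 0.0637 t 8.1833 F [-0.3 -0.5  0.3]
wrist tube 0.75 c [ 0.555 -0.004] mean [ 0.545 -0.001] size [0.066 0.104] ang -13.3 strip x,y -0.0166 0.0373
wrist strip 0.66 c [ 0.536 -0.038] mean [ 0.522 -0.043] size [0.05  0.119] ang -14.9 strip x,y -0.0268 -0.0007
tcp [0.5748 0.0186 0.1686] strip x,y -0.0034 0.0638 t 8.3333 F [0.1 0.  1.1]
wrist tube 0.72 c [ 0.56  -0.005] mean [ 0.545 -0.001] size [0.066 0.115] ang -14.1 strip x,y -0.0115 0.0372
wrist strip 0.47 c [0.495 0.209] mean [0.495 0.21 ] size [0.026 0.024] ang 87.5 strip x,y -0.1285 0.2283
tcp [0.5748 0.0186 0.1686] strip x,y -0.0034 0.0638 t 8.4833 F [-0.1  1.3 -0.3]
```

The tube has come to rest at +37 mm. A slower stroke comes next, ending with the finger stopped on top.

send_rows(deltas=[[[0,-0.014,0.01],0],[[0,-0.026,0.03],0],[[0,-0.026,0.046],0],[[0,-0.026,0.049],0],[[0,-0.026,0.0495],0]])

```text
clock: 8.9
tool_pos: [0.5689, -0.0023, 0.1297]
orientation: [-179.9, -0.0, 165.4]
force: [-6.2, 1.4, 16.0]
opening: 0.0007
gripper_force: 7.8
```

send_rows(deltas=[[[0,-0.003,0],0],[[0,-0.009,0],0],[[0,-0.015,0],0],[[0,-0.021,0],0],[[0,-0.027,0],0]])

```text
clock: 9.32
tool_pos: [0.5639, -0.023, 0.1295]
orientation: [180.0, 0.0, 165.4]
force: [-2.8, 0.2, 5.8]
opening: 0.0007
gripper_force: 2.8
```

send_rows(deltas=[[[0,-0.006,0],0],[[0,-0.012,0],0],[[0,-0.016,0],0],[[0,-0.018,0],0],[[0,-0.018,0],0]])

```text
clock: 9.73
tool_pos: [0.5606, -0.0368, 0.1292]
orientation: [-180.0, 0.0, 165.4]
force: [0.6, 0.1, 2.1]
opening: 0.0003
gripper_force: 1.1
```

send_rows(deltas=[[[0,0,-0.01],0],[[0,0,-0.03],0],[[0,0.02,-0.05],0],[[0,0.03,-0.05],0],[[0,0.03,-0.05],0]])

```text
clock: 10.15
tool_pos: [0.5674, -0.0117, 0.17]
orientation: [179.9, 0.1, 165.5]
force: [-0.2, 0.4, -1.3]
opening: 0.0006
gripper_force: 0.0
```

```bash
for i in 1 2 3; do python3 m.py e$i wrist; done
```

```text
wrist tube 0.77 c [ 0.557 -0.022] mean [ 0.541 -0.018] size [0.066 0.117] ang -13.3 strip x,y -0.0102 0.0203
wrist strip 0.9 c [ 0.536 -0.038] mean [ 0.507 -0.038] size [0.05  0.121] ang -14.7 strip x,y -0.0266 -0.0009
tcp [ 0.5674 -0.0117  0.17  ] strip x,y -0.0029 0.0326 t 10.3 F [0.6 0.5 0.3]
wrist tube 0.74 c [ 0.574 -0.026] mean [ 0.541 -0.018] size [0.065 0.151] ang -13.5 strip x,y 0.0072 0.0206
tcp [ 0.5659 -0.0132  0.1684] strip x,y -0.004 0.0308 t 10.45 F [-0.3  0.1 -0.1]
wrist tube 0.82 c [ 0.555 -0.021] mean [ 0.54  -0.018] size [0.065 0.113] ang -13.2 strip x,y -0.0126 0.0205
wrist strip 0.84 c [ 0.535 -0.038] mean [ 0.508 -0.039] size [0.051 0.12 ] ang -15.1 strip x,y -0.0272 -0.001
tcp [ 0.5661 -0.0135  0.1683] strip x,y -0.0038 0.0306 t 10.6 F [ 0.  -0.6 -0. ]
```

send_rows(deltas=[[[0,-0.002,0.015],0],[[0,-0.002,0.035],0],[[0,-0.002,0.047],0],[[0,-0.002,0.05],0],[[0,-0.002,0.0505],0]])

```text
clock: 11.02
tool_pos: [0.5658, -0.0148, 0.1292]
orientation: [-179.9, -0.1, 165.5]
force: [-6.0, 2.6, 13.2]
opening: 0.0003
gripper_force: 6.5
```

send_rows(deltas=[[[0,-0.003,0],0],[[0,-0.009,0],0],[[0,-0.015,0],0],[[0,-0.021,0],0],[[0,-0.027,0],0]])

```text
clock: 11.43
tool_pos: [0.5608, -0.0358, 0.1298]
orientation: [-180.0, 0.0, 165.5]
force: [-4.2, 1.8, 9.3]
opening: 0.0007
gripper_force: 5.3
```

send_rows(deltas=[[[0,-0.006,0],0],[[0,-0.012,0],0],[[0,-0.018,0],0],[[0,-0.024,0],0],[[0,-0.027,0],0]])

```text
clock: 11.85
tool_pos: [0.5556, -0.0569, 0.129]
orientation: [180.0, 0.1, 165.4]
force: [-0.1, -0.8, 3.8]
opening: 0.0005
gripper_force: 2.0
```

send_rows(deltas=[[[0,0,0],0],[[0,0,-0.02],0],[[0,0.01,-0.05],0],[[0,0.03,-0.07],0],[[0,0.03,-0.07],0]])

```text
clock: 12.27
tool_pos: [0.5635, -0.0315, 0.1876]
orientation: [179.9, 0.3, 165.5]
force: [1.1, 0.2, 1.0]
opening: 0.0006
gripper_force: 0.0
```

```bash
for i in 1 2; do python3 m.py f$i wrist; done
```

```text
wrist tube 0.58 c [ 0.548 -0.042] mean [ 0.54 -0.04] size [0.065 0.108] ang -13.8 strip x,y -0.0139 -0.0019
wrist strip 0.7 c [ 0.488 -0.025] mean [ 0.488 -0.025] size [0.05 0.02] ang 75.5 strip x,y -0.0762 -0.0005
tcp [ 0.5635 -0.0315  0.1876] strip x,y -0.0017 0.0124 t 12.4167 F [-0.5 -0.5 -0.1]
wrist tube 0.8 c [ 0.54 -0.04] mean [ 0.538 -0.039] size [0.064 0.093] ang -13.2 strip x,y -0.0218 -0.0019
wrist strip 0.22 c [ 0.498 -0.186] mean [ 0.492 -0.188] size [0.103 0.122] ang -26.7 strip x,y -0.0265 -0.1532
tcp [ 0.5607 -0.0331  0.1838] strip x,y -0.004 0.0103 t 12.5667 F [ 0.6  1.2 -1.6]
```

send_rows(deltas=[[[0,0,-0.03],0],[[0,0,-0.06],0],[[0,0,-0.09],0],[[0,0,-0.12],0],[[0,0,-0.13],0]])

```text
clock: 12.98
tool_pos: [0.5622, -0.0336, 0.2915]
orientation: [179.9, 0.2, 165.4]
force: [0.7, 0.3, 1.2]
opening: 0.0007
gripper_force: 0.0
```

```bash
python3 m.py g wrist top
```

```text
wrist tube 0.92 c [ 0.564 -0.046] mean [ 0.56  -0.045] size [0.066 0.142] ang -12.9 strip x,y 0.0029 -0.0013
wrist strip 0.56 c [ 0.488 -0.025] mean [ 0.488 -0.025] size [0.05 0.02] ang 75.5 strip x,y -0.0768 -0.0006
top strip 0.47 c [ 0.554 -0.058] mean [ 0.5   -0.029] size [0.046 0.17 ] ang -27.4 strip x,y -0.0042 -0.0158
tcp [ 0.5622 -0.0336  0.2915] strip x,y -0.0024 0.0101 t 13.2833 F [-0.4 -0.3 -0. ]
```

View pics/gwrist.png

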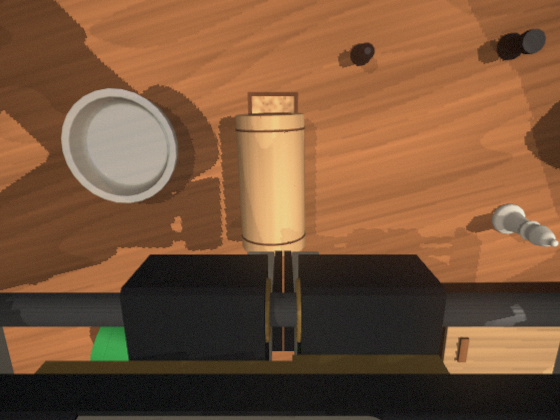

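The wrist view shows the tube lying along the strip at about (272,180) px. The strip's end sticks out evenly around column 273, and the bystanders are standing where they were. Measured offsets are y -1 mm, x +3 mm and 1.7° off axis.

```bash
python3 -c "
from plant import ctrl
print(ctrl.close_job())"
```

```text
the job is handed in; nothing more can be done
None
```

I rolled the tube onto the cork strip and handed the job in. At the last look it was about 1 mm off the strip's middle line, 3 mm off lengthwise and 2° off axis; the bystanders in view hadn't moved. The judging result wasn't shown.

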